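Lock a fork tube in the service cradle

ROBOT

A 6-joint arm with a two-finger parallel gripper is mounted at the origin on the work surface. World frame = base frame: x ahead of the robot, y to its left, z up, the work surface at z = 0. Lengths are in m, angles in rad, forces in N, time in s.
With the tool pointing down it reaches from about 0.325 to 0.925 m from the base axis. Payload 3.1 kg.
Tool frame: the origin (TCP) lies at the very end of the fingers, on their centre line; the grasp point (between the pads) lies 19 mm behind it; z points along the fingers, y is the direction in which the jaws open and shut (so a half turn about z gives the same grasp; the last joint's range is limited). The gripper opens to 85 mm and grips with 20 to 120 N. Pads are 22 mm wide; open, the fingers measure 114 mm over their backs; the gripper's body (76 mm by 85 mm) begins 54 mm behind the grasp point. The pads swing forward as they close: fully open they stand 13 mm farther back than shut.
Start: joints at [1.044, 0.217, 1.613, -0, 1.311, -0.112], TCP at [0.252, 0.572, 0.207] pointing down, gripper open.
Joint ranges: [-2.75, 2.75], [-0.78, 2.1], [0.31, 2.55], [-1.13, 4.27], [0.13, 2.63], [-2.58, 2.58]. Speed limits (rad/s): [2.79, 2.79, 3.14, 3.14, 3.14, 3.14].

INTERFACE

Orientations are given as [roll, pitch, yaw] about the fixed x, y, z axes, in that order (R = Rz(yaw) Ry(pitch) Rx(roll)).
In Python, from plant import ctrl gives the robot as it stands.
- The arm moves only by the tool carry_out, never from a script. Its argument "moves" is text: rows parted by semicolons, each of 7 numbers parted by spaces: the turn, a rotation vector about the tool's x, y, z in degrees, then the shift along the tool's x, y, z in units of 40 mm (1.0 is 40 mm), then the opening, from -1 (shut) to 1 (fully open), so that 0 is half open. A call has 1 to 10 rows; each row shifts and turns the commanded pose from where the row before left it, along the tool's axes as they then stand; what a row does not reach is not made up. A row lasts 1/12 s, in which the tool goes at most 41.7 mm and 7.16 degrees, less where a joint would pass 70% of its speed; a pose out of reach is approached as far as the arm can. A call is refused whole if a number of a shift passes 1 or a number of a turn 7.16, either way. A call with a gripper value outside its range is refused whole. The fingers move at their own pace and stop on an object; "force" is the grip in N (left out, the last holds). Time passes only in rows, so rows that do not move let the fingers close. It gives the time, the measured TCP pose, the force and the opening at its end, in the units of the state.
- ctrl.observe(): the state, without advancing time (a new reading comes with each control period).
- ctrl.capture(name): name is "side" or "top"; returns a dict with "img" (480x640x3 uint8, red, green, blue), "mtx" (3x3 intrinsics, pixels), "pose" (4x4, takes a point from camera to world coordinates). Camera axes: x right, y down, z forward; pixel columns grow to the right and rows downward; lengths in m; the calibration is good to about 2 mm. A picture is of the moment at which its call begins. There is no depth.
- ctrl.close_job(): hands the job in, once; it reports no verdict.
The state is a dict: "time": time; "joints": joint angles; "joint_vel": joint speeds; "joint_torque": joint torques, N m; "tool_pos": TCP position; "ee_rot": TCP orientation; "wrist_force": force on the tool from outside, world axes, zero at the start; "ft_torque": the same for the moment, N m; "grip_width": finger opening in m.
Only numpy, scipy, OpenCV 4.12 (cv2) and the standard library are available. Lean on these libraries where they do the work, as an engineer would, in place of code of your own. Each camera call takes 0.05 s, during which the arm holds its last target.

TASK

Load the silver fork tube into the holding cradle: pull the cradle's red knob straight out until it clicks into its detent, then lift the silver tube out of the orange rack, lay it gently in both V-saddles, about centred, and let go of it, and only then push the red knob fully home so that the yellow bar covers the tube. The tube's finish marks easily, so grip it lightly and never drop it or force it down; leave the black tube and the other parts where they are.

Things in the scene. Friction and masses are not known exactly. Their poses are not given: they have to be found in the camera images.
- knob (a joint): Pull-out of the red knob along the cradle's -x, m: 0 fully home, 0.042 fully out (end stops). It slides with about 1.5 N of friction and stays where it is left. A sprung detent hump lies from 0.026 to 0.040, crest at 0.033, and takes 6 to 9 N to pass either way; past the crest the knob is held out, at 0.038 to 0.042. It starts 0 to 0.005 out.
- knob_grip (a point): Centre of the red knob: a cylinder 40 mm across and 30 mm long, its axis along the cradle's x, 60 mm above the table. Moves with the knob; axes as the cradle's. At home it is at cradle (-0.080, 0.062, 0.060), 20 mm clear in front of a dark lock housing (50 x 44 mm, top at 82 mm), joined by a 16 mm steel stem.
- bar_tip (a point): Tip of the flat yellow locking bar (16 mm wide, 71 to 79 mm above the table; the point is at mid height, 75 mm) that is one piece with the knob and comes out of the back of the lock housing. Knob home: it reaches 14 mm past the axis of a seated tube, over the saddle beside it, and blocks loading. Knob fully out: it stops 10 mm short of the tube's side.
- cradle: Grey holding cradle, fixed; origin at table height, front (knob side) to its -x, z up. Base plate 145 x 190 x 12 mm, x from -0.050 to 0.095. Two 90-degree V-saddles, 24 mm wide, at y = -0.062 and +0.062 carry a tube along the cradle's y; their mouths are about 51 mm wide at 50 mm height. Between them it is clear down to the base. Housing and knob are at y = +0.062.
- cradle_seat (a point): The point where the centre of a well seated tube lies: cradle (0.040, 0, 0.050), midway between the two saddles, 50 mm above the table; axes as the cradle's (the tube lies along y).
- tube: Silver fork tube, 200 mm long, 36 mm across, 0.25 to 0.4 kg, ends alike (either way round will do). Origin at its centre on its axis; its y runs along it. It lies level in one of the rack's two places, axis 36 mm above the table. Grip it near the middle. Harmed by a grip over 60 N per finger, a fall of over 10 mm, or a push on the cradle over 60 N or on the bar over 20 N.
- black_tube: Black tube of the same size (200 mm long, 36 mm diameter, origin at its centre, y along it), lying in the rack's other place. Leave it there.
- rack: Orange tube rack fixed to the table, 190 x 170 mm, base 8 mm thick; origin at table height under its centre. Tubes lie along its y in two places at x = -0.055 and +0.055, each on two V-rests 18 mm thick at y = -0.062 and +0.062 (the rests reach no higher than the tube's axis); the middle is clear down to the base plate.
- collar_a: Black clamp collar lying flat, 54 mm across, 16 mm high, with a small lug; origin under its centre. Leave alone.
- collar_b: A second such collar. Leave alone.
- bumper_a: Black rubber bumper ring, 64 mm across, 40 mm high, origin under its centre. Leave alone.
- bumper_b: A second such bumper ring. Leave alone.
- bushing: Dark steel sleeve standing upright, 48 mm across, 55 mm high. Leave alone.
- oil_bottle: Yellow bottle standing upright, 60 mm across, 150 mm high. Leave alone.
Not all that is in view belongs to the job. Leave any purple look-alike of the tube alone.

How it is judged:
On the way, in this order (a step that is already met when the one before it is completed fails the run):
1. the red knob is pulled out to its detent while the tube still lies in the rack (value of joint knob above 0.037 m and distance of tube from where it was at the start of the episode below 0.02 m), for 0.2 s.
2. the silver tube lies in both saddles, let go, with the knob still out (x of tube in the frame of cradle_seat between -0.005 and 0.005 m and y of tube in the frame of cradle_seat between -0.02 and 0.02 m and z of tube in the frame of cradle_seat between -0.004 and 0.004 m and angle between the y axis of tube and the y axis of cradle, either way round below 0.06 rad and linear speed of tube below 0.02 m/s and contact force between the fingers and tube below 0.1 N and value of joint knob above 0.034 m), for 0.3 s.
3. the knob is pushed fully home over the tube (x of tube in the frame of cradle_seat between -0.005 and 0.005 m and y of tube in the frame of cradle_seat between -0.02 and 0.02 m and z of tube in the frame of cradle_seat between -0.004 and 0.004 m and angle between the y axis of tube and the y axis of cradle, either way round below 0.06 rad and linear speed of tube below 0.02 m/s and contact force between the fingers and tube below 0.1 N and value of joint knob below 0.003 m), for 0.2 s.
At the end, for the whole second after the job is handed in: the silver tube lies at rest and released in both V-saddles (centre within 5 mm across, 20 mm along and 4 mm in height of the seat, axis within 0.06 rad of the saddles' line) and the red knob is within 3 mm of fully home (all of step 3 and angular speed of tube below 0.2 rad/s); the robot touches nothing.
It fails at once if the silver tube is squeezed by the fingers with more than 60 N each, 120 N together (contact force between the fingers and tube above 120 N).
It fails at once if the silver tube is forced into the cradle with more than 60 N, or dropped: it moves faster than 0.45 m/s (a free fall of about 10 mm) while the fingers do not hold it (contact force between tube and cradle above 60 N or (linear speed of tube above 0.45 m/s and contact force between the fingers and tube below 0.1 N)).
It fails at once if the locking bar is driven into the tube (more than 20 N) (contact force between knob and tube above 20 N).
It fails at once if the black tube is moved more than 15 mm (distance of black_tube from where it was at the start of the episode above 0.015 m).
It fails at once if a collar, bumper ring, the bushing or the oil bottle is moved more than 30 mm (distance of any of collar_a, collar_b, bumper_a, bumper_b, bushing, oil_bottle from where it was at the start of the episode above 0.03 m).
It also fails if it takes over 64 s, if anything falls off the work surface, if the arm or the gripper's body presses on something with over 40 N, if the wrist force passes 120 N, or if a joint passes its speed limit or range.

## Working session

There is one attempt and no reset: what is moved stays moved. The work goes in short steps, Python scripts to look and compute and a tool call to move; the robot and the scene stay as the last step left them, time stands still between calls to the robot, and variables do not carry over. Pictures are saved under pics/ and viewed, and the job is handed in when it is done.

Besides the shell and the picture viewer there is one more tool, called as name(argument=value, ...) on one line, values as JSON. carry_out: Moves the arm, as the interface text tells. Its arguments: {"type":"object","properties":{"moves":{"type":"string"},"force":{"type":"number"}},"required":["moves"]}

```bash
mkdir -p pics; ls
python3 - <<'E'
from plant import ctrl
import cv2
print(ctrl.observe())
for n in("top","side"):
    c=ctrl.capture(n);cv2.imwrite(f"pics/{n}0.png",c["img"][:,:,::-1]);print(n,c["mtx"],c["pose"])
E
```

```text
pics
{'time': 0.0, 'joints': array([ 1.04380148e+00,  2.17818584e-01,  1.61493010e+00,  4.07402543e-06,
        1.31131794e+00, -1.12205457e-01]), 'joint_vel': array([-0.00094019,  0.0006928 ,  0.00046886, -0.00113425, -0.0007473 ,
        0.00013953]), 'joint_torque': array([ 1.79723147e-04, -3.96829033e+01, -3.03859842e+01, -2.04325629e-04,
        9.54211224e-03,  8.74329942e-06]), 'tool_pos': array([0.2514078 , 0.57124053, 0.20573051]), 'ee_rot': array([-3.13913468e+00, -2.80920965e-04,  2.72680187e+00]), 'wrist_force': array([-0.05427475, -0.17562232,  0.06446358]), 'ft_torque': array([-0.03528167,  0.03610909,  0.00796259]), 'grip_width': 0.08519292934263155}
top [[524.23518665   0.         319.33985985]
 [  0.         524.23518665 238.64591438]
 [  0.           0.           1.        ]] [[-0.00204045 -0.98367     0.1799699   0.40970221]
 [-0.99964647  0.00677741  0.02570989 -0.00151714]
 [-0.02650978 -0.17985382 -0.98333608  0.96479136]
 [ 0.          0.          0.          1.        ]]
side [[534.03529914   0.         318.52053346]
 [  0.         534.03529914 238.29480189]
 [  0.           0.           1.        ]] [[ 0.81881353 -0.40669158  0.4051498   0.13211745]
 [-0.57399519 -0.5905924   0.56721261 -0.58436218]
 [ 0.0085978  -0.6969954  -0.71702405  0.82987145]
 [ 0.          0.          0.          1.        ]]
```

View pics/top0.png

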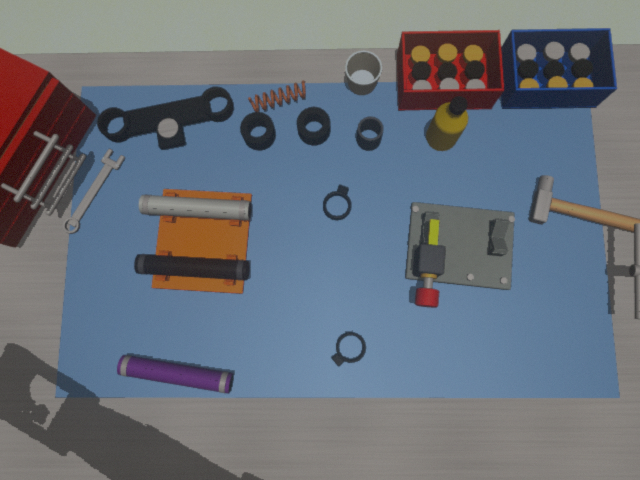

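View pics/side0.png

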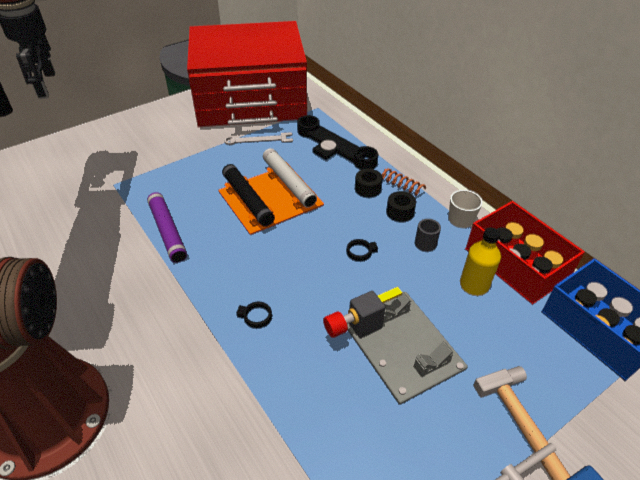

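The top view shows the knob at about (428,297), the housing at (431,262) and the bar at (433,232). There are three tube-like objects: silver in the rack at (195,208), black in the rack at (192,267), and purple on the mat at (175,373). Silver in the rack fits the description. I'll measure and confirm it with a crop.

```bash
cat > h.py <<'E'
import numpy as np, cv2
def ray(c,px):
    px=np.atleast_2d(np.asarray(px,float)); K=c["mtx"];T=c["pose"]
    d=np.c_[(px[:,0]-K[0,2])/K[0,0],(px[:,1]-K[1,2])/K[1,1],np.ones(len(px))]@T[:3,:3].T
    return T[:3,3],d
def onz(c,px,z):
    o,d=ray(c,px); return o+d*((z-o[2])/d[:,2])[:,None]
def proj(c,p):
    p=np.atleast_2d(p);T=c["pose"];q=(p-T[:3,3])@T[:3,:3]; q=q@c["mtx"].T; return q[:,:2]/q[:,2:]
def tri(cs,pxs):
    A=0;b=0
    for c,p in zip(cs,pxs):
        o,d=ray(c,p);d=d[0]/np.linalg.norm(d[0]);M=np.eye(3)-np.outer(d,d);A=A+M;b=b+M@o
    return np.linalg.solve(A,b)
def big(m,roi=None):
    if roi: 
        z=np.zeros_like(m);x0,y0,x1,y1=roi;z[y0:y1,x0:x1]=m[y0:y1,x0:x1];m=z
    cs,_=cv2.findContours(m,cv2.RETR_EXTERNAL,cv2.CHAIN_APPROX_NONE)
    return max(cs,key=cv2.contourArea)
def rect(P):
    return cv2.minAreaRect((P[:,:2]*1000).astype(np.float32))
E
python3 - <<'E'
from plant import ctrl
from h import *
t=ctrl.capture("top");s=ctrl.capture("side")
np.save("cams.npy",[t,s],allow_pickle=True)
hsv=cv2.cvtColor(t["img"],cv2.COLOR_RGB2HSV);hs=cv2.cvtColor(s["img"],cv2.COLOR_RGB2HSV)
for p in [(470,270),(195,208),(300,250),(430,297),(200,235),(433,230)]: print(p,hsv[p[1],p[0]])
# plate
grey=((hsv[...,1]<60)&(hsv[...,2]>40)).astype(np.uint8)
c=big(grey,(395,190,530,300));r=rect(onz(t,c[:,0],.012));print("plate",r)
print(np.round(cv2.boxPoints(r)))
# tube
c=big(((hsv[...,1]<70)&(hsv[...,2]>60)).astype(np.uint8),(125,185,265,228));r=rect(onz(t,c[:,0],.040));print("tube top",r,cv2.boundingRect(c))
c2=big(((hs[...,1]<70)&(hs[...,2]>80)).astype(np.uint8),(255,140,325,212));r=rect(onz(s,c2[:,0],.040));print("tube side",r,cv2.boundingRect(c2))
m1=cv2.minAreaRect(c)[0];m2=cv2.minAreaRect(c2)[0];print(m1,m2,tri([t,s],[m1,m2]))
# rack
o=((hsv[...,0]<18)&(hsv[...,1]>180)&(hsv[...,2]>80)).astype(np.uint8);o=cv2.morphologyEx(o,cv2.MORPH_CLOSE,np.ones((45,45)))
c=big(o,(120,170,270,310));print("rack",rect(onz(t,c[:,0],.008)))
# knob, bar
for n,c_,h,roi,roi2 in [("top",t,hsv,(405,280,450,315),(415,210,450,250)),("side",s,hs,(315,300,355,345),(375,280,410,310))]:
    k=big((((h[...,0]<6)|(h[...,0]>174))&(h[...,1]>150)).astype(np.uint8),roi); b=big(((abs(h[...,0].astype(int)-29)<5)&(h[...,1]>150)).astype(np.uint8),roi2)
    print(n,"knob",cv2.minAreaRect(k),"bar",cv2.minAreaRect(b),np.round(onz(c_,k[:,0],.06).mean(0),3)); print(" bar pts",np.round(rect(onz(c_,b[:,0],.079))[0],1),np.round(cv2.boxPoints(rect(onz(c_,b[:,0],.079)))))
cr=lambda i,x0,y0,x1,y1:cv2.resize(i[y0:y1,x0:x1,::-1],(400,300),interpolation=cv2.INTER_CUBIC)
cv2.imwrite("pics/crop.png",np.vstack([np.hstack([cr(t["img"],120,170,280,290),cr(t["img"],395,195,535,315)]),np.hstack([cr(s["img"],210,130,350,235),cr(s["img"],315,270,475,405)])]))
E
```

```text
(470, 270) [ 66  12 108]
(195, 208) [ 45   7 141]
(300, 250) [105  90 158]
(430, 297) [179 169 154]
(200, 235) [ 15 199 154]
(433, 230) [ 32 194 159]
plate ((564.5150146484375, -233.7501220703125), (190.23638916015625, 157.5111846923828), 83.57124328613281)
[[ 476. -319.]
 [ 632. -337.]
 [ 653. -148.]
 [ 497. -130.]]
tube top ((638.647705078125, 251.39320373535156), (208.24993896484375, 73.2952880859375), 89.5702133178711) (138, 188, 114, 40)
tube side ((633.7322387695312, 251.6912841796875), (228.2060546875, 55.37655258178711), 88.51167297363281) (263, 148, 59, 56)
(194.5, 207.5) (289.2500305175781, 178.25001525878906) [0.64310882 0.25446934 0.02407727]
rack ((584.1636352539062, 243.25790405273438), (164.67434692382812, 184.91690063476562), 86.19491577148438)
top knob ((427.64630126953125, 296.68292236328125), (19.104658126831055, 16.233436584472656), 6.340191841125488) bar ((433.3172912597656, 231.55838012695312), (8.549646377563477, 24.86522102355957), 4.085616588592529) [ 0.473 -0.163  0.06 ]
 bar pts [ 582.9 -173.6] [[ 561. -178.]
 [ 604. -183.]
 [ 605. -169.]
 [ 562. -164.]]
side knob ((335.23199462890625, 323.8969421386719), (21.931476593017578, 20.408458709716797), 66.03750610351562) bar ((389.41973876953125, 294.3164367675781), (7.901856422424316, 23.075708389282227), 66.37062072753906) [ 0.472 -0.162  0.06 ]
 bar pts [ 580.8 -176. ] [[ 558. -181.]
 [ 601. -187.]
 [ 603. -171.]
 [ 560. -165.]]
```

View pics/crop.png

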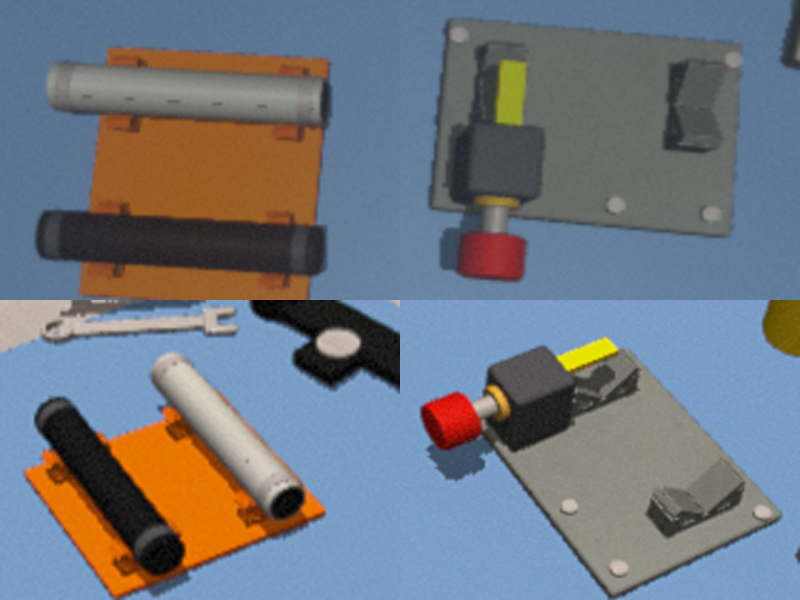

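Run:
```python
from h import *
t,s=np.load("cams.npy",allow_pickle=True)
# corners
P=onz(t,[(411.5,202.2),(514.7,212.2),(509.8,289.4),(405.5,278.2)],.012)[:,:2]
print(np.round(P,4),[round(np.linalg.norm(P[i]-P[(i+1)%4]),4) for i in range(4)])
hsv=cv2.cvtColor(t["img"],cv2.COLOR_RGB2HSV)
g=((hsv[...,1]<62)&(hsv[...,2]>40)).astype(np.uint8);g=cv2.morphologyEx(g,cv2.MORPH_CLOSE,np.ones((3,3)))
for k in(12,): 
    m=cv2.morphologyEx(((hsv[...,1]<60)&(hsv[...,2]>40)).astype(np.uint8),cv2.MORPH_CLOSE,np.ones((5,5)));m[280:300,400:445]*=0
    m=cv2.morphologyEx(m,cv2.MORPH_OPEN,np.ones((7,7)));c=big(m,(395,190,530,300));r=rect(onz(t,c[:,0],.012));print("plate",r)
def pca(c,cam,z):
    m=np.zeros((480,640),np.uint8);cv2.drawContours(m,[c],-1,1,-1);yx=np.argwhere(m);p=onz(cam,yx[:,::-1],z)[:,:2]
    mu=p.mean(0);w,v=np.linalg.eigh(np.cov((p-mu).T));return mu,v[:,1],np.sqrt(12*w)
for cam,roi in((t,(125,185,265,228)),(s,(255,140,325,212))):
    h=cv2.cvtColor(cam["img"],cv2.COLOR_RGB2HSV)
    for S in(45,60):
        warm=(h[...,1]<S)&(h[...,2]>70)
        m=cv2.morphologyEx(warm.astype(np.uint8),cv2.MORPH_OPEN,np.ones((3,3)));c=big(m,roi)
        print("tube",S,cv2.minAreaRect(c),pca(c,cam,.036),rect(onz(cam,c[:,0],.036)))
```

```text
[[ 0.6519 -0.1485]
 [ 0.6312 -0.3376]
 [ 0.4889 -0.3191]
 [ 0.51   -0.1329]] [np.float64(0.1902), np.float64(0.1435), np.float64(0.1874), np.float64(0.1428)]
plate ((570.7897338867188, -234.2143096923828), (189.6812286376953, 144.96055603027344), 83.48929595947266)
tube 45 ((193.61575317382812, 206.8704376220703), (109.92472839355469, 19.080535888671875), 3.1108405590057373) (array([0.64028762, 0.25354301]), array([0.07113258, 0.99746687]), array([0.03451673, 0.20351567])) ((640.6683959960938, 253.72720336914062), (204.8151092529297, 35.74613952636719), 86.3023681640625)
tube 60 ((193.2346954345703, 206.82215881347656), (110.72428131103516, 19.205673217773438), 3.2154836654663086) (array([0.6404411 , 0.25365444]), array([0.07111747, 0.99746795]), array([0.03512926, 0.20378808])) ((640.724609375, 254.16416931152344), (205.75827026367188, 36.02833938598633), 86.1954116821289)
tube 45 ((286.81231689453125, 174.48257446289062), (65.57734680175781, 15.004985809326172), 47.815555572509766) (array([0.63946853, 0.25804259]), array([0.08217315, 0.99661807]), array([0.03822055, 0.20579719])) ((638.6889038085938, 261.3048400878906), (217.2455596923828, 41.42454528808594), 85.65213012695312)
tube 60 ((286.7928466796875, 174.43646240234375), (65.63287353515625, 15.163200378417969), 48.012786865234375) (array([0.63944813, 0.25881729]), array([0.08303545, 0.99654659]), array([0.03877676, 0.20657434])) ((639.2615966796875, 261.8921813964844), (218.34237670898438, 41.918025970458984), 86.01504516601562)
```

The crop confirms the silver tube in the rack's far (+x) place. The plate measures 189.7 x 145.0 mm against 190 x 145 given, the bar tip reads about 4 mm short of home, and the tube measures 204 x 35 mm. All of these agree with the given sizes. Next I'll work out the moves.

```bash
cat > go.py <<'E'
import sys
from h import *
from plant import ctrl
from scipy.spatial.transform import Rotation as R
th=-np.radians(6.5); O=np.array([.5708,-.2342])-.0225*np.array([np.cos(th),np.sin(th)])
ex=np.array([np.cos(th),np.sin(th)]);ey=np.array([-ex[1],ex[0]])
def cr(x,y): return O+x*ex+y*ey
KN=np.degrees(th)+180; TB=86.0; ST=90+np.degrees(th)
def delta(xyz,yaw):
    s=ctrl.observe();r=R.from_euler("xyz",s["ee_rot"]);g=R.from_euler("xyz",[180,0,yaw],degrees=True)
    rv=(r.inv()*g).as_rotvec(degrees=True)
    d=g.inv().apply(np.array(xyz)-s["tool_pos"])/.04
    print("t",round(s["time"],2),"pos",np.round(s["tool_pos"],4),"rotdeg",np.round(np.degrees(s["ee_rot"]),2),"F",np.round(s["wrist_force"],1),"w",round(s["grip_width"],4))
    print(" turn(tool)",np.round(rv,2)," shift after turn (units)",np.round(d,3))
E
python3 - <<'E'
from go import *
print("seat",cr(.04,0),"knob home",cr(-.08,.062))
delta([*cr(-.084,.062),.16],KN)
E
```

```text
seat [ 0.58818751 -0.23618106] knob home [ 0.47597748 -0.16099522]
t 0.2 pos [0.2516 0.5715 0.2062] rotdeg [-1.7991e+02 -1.0000e-02  1.5623e+02] F [0.7 0.3 0.2] w 0.0855
 turn(tool) [ -0.09  -0.02 -17.27]  shift after turn (units) [ -7.547 -17.56    1.156]
```

carry_out(moves="0 0 -5.76 0 0 0 1;0 0 -5.76 0 0 0 1;0 0 -5.76 0 0 0 1;0 0 0 -0.3 -0.7 0 1;0 0 0 -0.38 -0.88 0.05 1;0 0 0 -0.38 -0.88 0.05 1;0 0 0 -0.38 -0.88 0.05 1;0 0 0 -0.38 -0.88 0.05 1;0 0 0 -0.38 -0.88 0.05 1;0 0 0 -0.38 -0.88 0.05 1")

```text
time: 1.03
tool_pos: [0.3273, 0.3209, 0.1948]
ee_rot: [-3.141, 0.0, 3.029]
wrist_force: [0.0, -0.1, 0.3]
grip_width: 0.0854
```

carry_out(moves="0 0 0 -0.38 -0.88 0.05 1;0 0 0 -0.38 -0.88 0.05 1;0 0 0 -0.38 -0.88 0.05 1;0 0 0 -0.38 -0.88 0.05 1;0 0 0 -0.38 -0.88 0.05 1;0 0 0 -0.38 -0.88 0.05 1;0 0 0 -0.38 -0.88 0.05 1;0 0 0 -0.38 -0.88 0.05 1;0 0 0 -0.38 -0.88 0.05 1;0 0 0 0 0 0 1")

```text
time: 1.87
tool_pos: [0.4291, -0.0134, 0.1774]
ee_rot: [-3.138, 0.002, 3.021]
wrist_force: [0.0, 0.6, 0.8]
grip_width: 0.0852
```

Run:
```python
from go import *
delta([*cr(-.084,.062),.16],KN)
```

```text
t 1.87 pos [ 0.4291 -0.0134  0.1774] rotdeg [-1.7980e+02  1.2000e-01  1.7312e+02] F [0.  0.6 0.8] w 0.0852
 turn(tool) [-0.2   0.12 -0.38]  shift after turn (units) [-1.483 -3.533  0.434]
```

carry_out(moves="0 0 0 -0.37 -0.88 0.1 1;0 0 0 -0.37 -0.88 0.1 1;0 0 0 -0.37 -0.88 0.1 1;0 0 0 -0.37 -0.88 0.1 1;0 0 0 0 0 0 1;0 0 0 0 0 0 1;0 0 0 0 0 0 1")

```text
time: 2.45
tool_pos: [0.47, -0.1534, 0.1607]
ee_rot: [3.141, -0.001, 3.028]
wrist_force: [0.3, 0.0, 1.0]
grip_width: 0.0854
```

Run:
```python
from go import *
delta([*cr(-.084,.062),.041],KN)
```

```text
t 2.45 pos [ 0.47   -0.1534  0.1607] rotdeg [ 1.7994e+02 -7.0000e-02  1.7348e+02] F [0.3 0.  1. ] w 0.0854
 turn(tool) [ 0.06 -0.07 -0.02]  shift after turn (units) [-0.071 -0.171  2.992]
```

carry_out(moves="0 0 0 -0.07 -0.17 0 1;0 0 0 0 0 0.6 1;0 0 0 0 0 0.6 1;0 0 0 0 0 0.6 1;0 0 0 0 0 0.6 1;0 0 0 0 0 0.59 1;0 0 0 0 0 0 1;0 0 0 0 0 0 1")

```text
time: 3.12
tool_pos: [0.4711, -0.1596, 0.0406]
ee_rot: [3.14, -0.003, 3.03]
wrist_force: [1.0, 0.4, 0.5]
grip_width: 0.0855
```

Run:
```python
from go import *
delta([*cr(-.084,.062),.041],KN)
t=ctrl.capture("top");s=ctrl.capture("side")
a=[cv2.resize(i["img"][y:y+120,x:x+160,::-1],(400,300)) for i,x,y in((t,370,200),(s,300,240))]
cv2.imwrite("pics/k1.png",np.hstack(a))
```

```text
t 3.12 pos [ 0.4711 -0.1596  0.0406] rotdeg [179.93  -0.19 173.61] F [1.  0.4 0.5] w 0.0855
 turn(tool) [ 0.07 -0.19  0.11]  shift after turn (units) [-0.024 -0.021 -0.011]
```

View pics/k1.png

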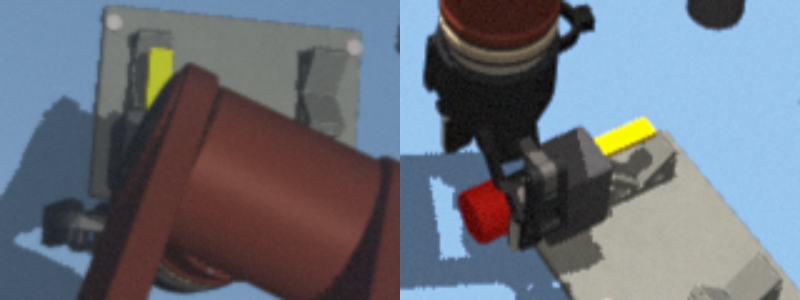

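carry_out(moves="0 0 0 0 0 0 -1;0 0 0 0 0 0 -1;0 0 0 0 0 0 -1;0 0 0 0 0 0 -1;0 0 0 0 0 0 -1;0 0 0 0 0 0 -1;0 0 0 0 0 0 -1;0 0 0 0 0 0 -1;0 0 0 0 0 0 -1;0 0 0 0 0 0 -1", force=60)

```text
time: 4.05
tool_pos: [0.4735, -0.1612, 0.0429]
ee_rot: [3.141, 0.002, 3.028]
wrist_force: [-0.0, 1.6, 4.7]
grip_width: 0.0324
```

Run:
```python
from go import *
delta([*cr(-.084,.062),.041],KN)
t=ctrl.capture("top");s=ctrl.capture("side")
a=[cv2.resize(i["img"][y:y+90,x:x+120,::-1],(400,300),interpolation=cv2.INTER_CUBIC) for i,x,y in((t,380,220),(s,300,260))]
cv2.imwrite("pics/k2.png",np.hstack(a))
```

```text
t 4.05 pos [ 0.4735 -0.1612  0.0429] rotdeg [1.7997e+02 1.0000e-01 1.7348e+02] F [-0.   1.6  4.7] w 0.0324
 turn(tool) [ 0.03  0.1  -0.02]  shift after turn (units) [0.038 0.012 0.048]
```

View pics/k2.png

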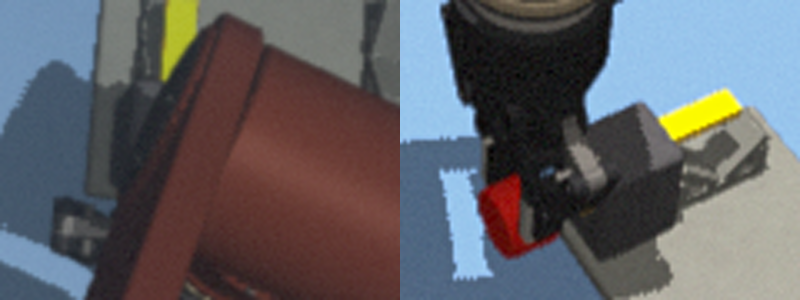

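Run:
```python
from go import *
s=ctrl.capture("side");o=ctrl.observe();p=o["tool_pos"]
im=s["img"][:,:,::-1].copy();im=cv2.resize(im[260:360,290:420],(780,600),interpolation=cv2.INTER_CUBIC)
def mk(P,col):
    q=((proj(s,P)[0]-[290,260])*6);cv2.circle(im,tuple(int(v) for v in q),4,col,-1);print(col,np.round(q))
mk(p,(0,255,0));mk(p+[0,0,.019],(255,255,0))
r=.02
for k,col in((.004,(255,255,255)),(.0,(255,0,255))):
  for xx in(-.095-k,-.065-k):
    for a in np.linspace(0,6.28,13): mk([*cr(xx,.062+r*np.cos(a)),.06+r*np.sin(a)],col)
cv2.imwrite("pics/k3.png",im);print(o["joint_vel"].round(3))
```

```text
(0, 255, 0) [273. 413.]
(255, 255, 0) [275. 375.]
(255, 255, 255) [191. 350.]
(255, 255, 255) [195. 336.]
(255, 255, 255) [208. 340.]
(255, 255, 255) [225. 359.]
(255, 255, 255) [242. 391.]
(255, 255, 255) [254. 425.]
(255, 255, 255) [258. 452.]
(255, 255, 255) [253. 464.]
(255, 255, 255) [240. 460.]
(255, 255, 255) [223. 440.]
(255, 255, 255) [206. 409.]
(255, 255, 255) [195. 377.]
(255, 255, 255) [191. 350.]
(255, 255, 255) [279. 311.]
(255, 255, 255) [285. 297.]
(255, 255, 255) [299. 300.]
(255, 255, 255) [316. 319.]
(255, 255, 255) [334. 349.]
(255, 255, 255) [346. 383.]
(255, 255, 255) [349. 410.]
(255, 255, 255) [342. 423.]
(255, 255, 255) [328. 419.]
(255, 255, 255) [311. 400.]
(255, 255, 255) [294. 370.]
(255, 255, 255) [283. 337.]
(255, 255, 255) [279. 311.]
(255, 0, 255) [203. 345.]
(255, 0, 255) [208. 331.]
(255, 0, 255) [220. 334.]
(255, 0, 255) [238. 354.]
(255, 0, 255) [255. 385.]
(255, 0, 255) [267. 419.]
(255, 0, 255) [270. 446.]
(255, 0, 255) [265. 459.]
(255, 0, 255) [251. 454.]
(255, 0, 255) [234. 434.]
(255, 0, 255) [218. 404.]
(255, 0, 255) [206. 371.]
(255, 0, 255) [203. 345.]
(255, 0, 255) [291. 305.]
(255, 0, 255) [297. 292.]
(255, 0, 255) [311. 294.]
(255, 0, 255) [328. 313.]
(255, 0, 255) [346. 344.]
(255, 0, 255) [358. 378.]
(255, 0, 255) [361. 405.]
(255, 0, 255) [354. 418.]
(255, 0, 255) [340. 414.]
(255, 0, 255) [323. 394.]
(255, 0, 255) [306. 364.]
(255, 0, 255) [295. 332.]
(255, 0, 255) [291. 306.]
[ 0.001 -0.001 -0.001 -0.    -0.001 -0.001]
```

View pics/k3.png

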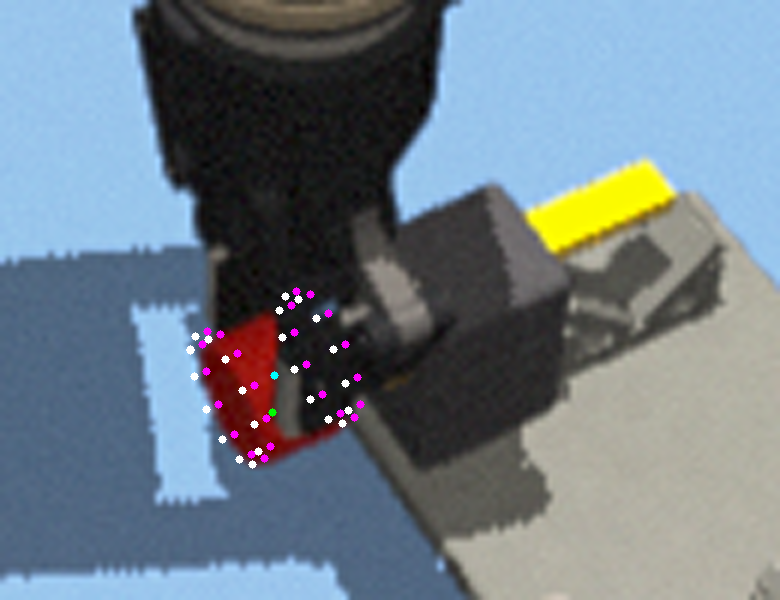

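carry_out(moves="0 0 0 0.1 0 0 -1;0 0 0 0.1 0 0 -1;0 0 0 0.1 0 0 -1;0 0 0 0.1 0 0 -1;0 0 0 0 0 0 -1")

```text
time: 4.62
tool_pos: [0.4572, -0.1594, 0.0429]
ee_rot: [3.141, 0.002, 3.028]
wrist_force: [0.6, 2.6, 6.5]
grip_width: 0.0319
```

```bash
cat > look.py <<'E'
import sys
from go import *
n=sys.argv[1]
o=ctrl.observe();print(o["time"],o["tool_pos"].round(4),o["wrist_force"].round(1),o["grip_width"].round(4))
t=ctrl.capture("top");s=ctrl.capture("side")
v=[int(x) for x in sys.argv[2:]]
a=[cv2.resize(i["img"][y:y+90,x:x+120,::-1],(400,300),interpolation=cv2.INTER_CUBIC) for i,x,y in((t,v[0],v[1]),(s,v[2],v[3]))]
cv2.imwrite(f"pics/{n}.png",np.hstack(a))
for nm,c,roi in(("top",t,(405,200,460,260)),("side",s,(340,275,425,325))):
    h=cv2.cvtColor(c["img"],cv2.COLOR_RGB2HSV)
    m=((abs(h[...,0].astype(int)-29)<6)&(h[...,1]>150)).astype(np.uint8)
    try:
        b=big(m,roi);q=(onz(c,b[:,0],.079)[:,:2]-O)@np.c_[ex,ey];print(nm,"bar tip cradle x",np.sort(q[:,0])[-6:].mean().round(4),"y",q[:,1].mean().round(4))
    except ValueError: print(nm,"no bar")
E
python3 look.py k4 380 220 300 260
```

```text
Traceback (most recent call last):
  File "look.py", line 4, in <module>
    o=ctrl.observe();print(o["time"],o["tool_pos"].round(4),o["wrist_force"].round(1),o["grip_width"].round(4))
                                                                                      ^^^^^^^^^^^^^^^^^^^^^
AttributeError: 'float' object has no attribute 'round'
```

```bash
sed -i 's/o\["grip_width"\].round(4)/o["grip_width"]/' look.py; python3 look.py k4 380 220 300 260
```

```text
4.6167 [ 0.4572 -0.1594  0.0429] [0.6 2.6 6.5] 0.031872935461748034
top bar tip cradle x 0.0325 y 0.0613
side bar tip cradle x 0.031 y 0.0586
```

View pics/k4.png

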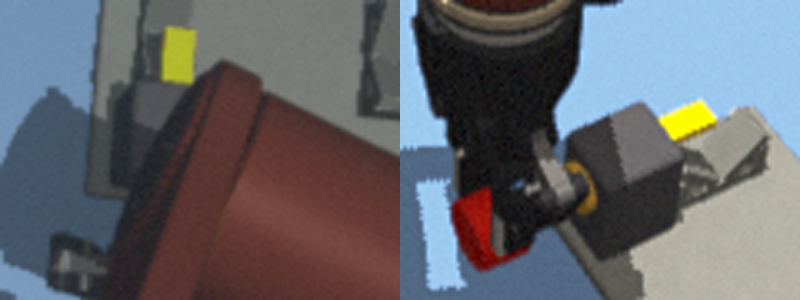

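carry_out(moves="0 0 0 0.1 0 0 -1;0 0 0 0.1 0 0 -1;0 0 0 0.1 0 0 -1;0 0 0 0.1 0 0 -1;0 0 0 0.1 0 0 -1;0 0 0 0 0 0 -1;0 0 0 0 0 0 -1")

```text
time: 5.3
tool_pos: [0.4378, -0.1571, 0.0429]
ee_rot: [3.141, 0.003, 3.028]
wrist_force: [1.8, 3.0, 7.8]
grip_width: 0.0323
```

```bash
python3 look.py k5 380 220 290 260
```

```text
5.3 [ 0.4378 -0.1571  0.0429] [1.8 3.  7.8] 0.032266853986320294
top bar tip cradle x 0.0132 y 0.0616
side bar tip cradle x 0.0116 y 0.0584
```

View pics/k5.png

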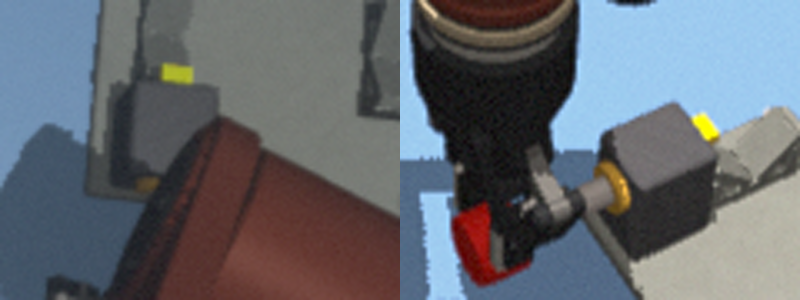

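carry_out(moves="0 0 0 0.03 0 0 -1;0 0 0 0 0 0 -1;0 0 0 0 0 0 -1;0 0 0 0 0 0 -1")

```text
time: 5.73
tool_pos: [0.4367, -0.157, 0.0429]
ee_rot: [3.141, 0.003, 3.028]
wrist_force: [1.0, 3.1, 7.4]
grip_width: 0.0321
```

carry_out(moves="0 0 0 0 0 0 1;0 0 0 0 0 0 1;0 0 0 0 0 0 1;0 0 0 0 0 0 1;0 0 0 0 0 0 1;0 0 0 0 0 0 1;0 0 0 0 0 0 1;0 0 0 0 0 0 1")

```text
time: 6.4
tool_pos: [0.4354, -0.157, 0.0414]
ee_rot: [3.142, -0.0, 3.028]
wrist_force: [-0.2, 0.1, 0.2]
grip_width: 0.0853
```

carry_out(moves="0 0 0 0 0 -0.5 1;0 0 0 0 0 -0.9 1;0 0 0 0 0 -0.9 1;0 0 0 0 0 -0.9 1;0 0 0 0 0 -0.4 1;0 0 0 0 0 0 1")

```text
time: 6.9
tool_pos: [0.4391, -0.1589, 0.1913]
ee_rot: [-3.137, 0.01, 3.029]
wrist_force: [0.5, 0.0, -0.1]
grip_width: 0.0853
```

```bash
python3 look.py k6 380 220 290 260
python3 - <<'E'
from go import *
delta([.640,.255,.18],TB)
E
```

```text
6.9 [ 0.4391 -0.1589  0.1913] [ 0.5  0.  -0.1] 0.0853338886271459
top bar tip cradle x 0.0121 y 0.0616
side bar tip cradle x 0.0102 y 0.0588
t 7.0 pos [ 0.4358 -0.1572  0.1861] rotdeg [-1.7996e+02  9.0000e-02  1.7352e+02] F [-0.3  1.1 -0.4] w 0.0853
 turn(tool) [4.000e-02 1.000e-01 8.752e+01]  shift after turn (units) [10.635  4.373  0.152]
```

View pics/k6.png

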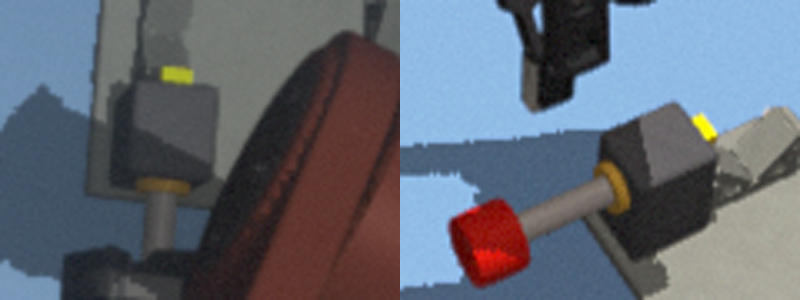

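The bar tip is now at cradle x = 0.012, and fully out should give 0.012, so the knob is in its detent. Next I turn and go to the tube.

carry_out(moves="0 0 7 0 0 0 1;0 0 7 0 0 0 1;0 0 7 0 0 0 1;0 0 7 0 0 0 1;0 0 7 0 0 0 1;0 0 7 0 0 0 1;0 0 7 0 0 0 1;0 0 7 0 0 0 1;0 0 7 0 0 0 1;0 0 7 0 0 0 1")

```text
time: 7.83
tool_pos: [0.4336, -0.156, 0.1825]
ee_rot: [-3.137, -0.004, 1.801]
wrist_force: [-0.5, 1.0, 0.4]
grip_width: 0.0853
```

carry_out(moves="0 0 7 0 0 0 1;0 0 7 0 0 0 1;0 0 3.5 0 0 0 1;0 0 0 0.5 0.2 0 1;0 0 0 0.85 0.35 0 1;0 0 0 0.85 0.35 0 1;0 0 0 0.85 0.35 0 1;0 0 0 0.85 0.35 0 1;0 0 0 0.85 0.35 0 1;0 0 0 0.85 0.35 0 1")

```text
time: 8.67
tool_pos: [0.5414, 0.0618, 0.1824]
ee_rot: [-3.136, 0.0, 1.501]
wrist_force: [0.1, -0.5, -0.5]
grip_width: 0.0855
```

carry_out(moves="0 0 0 0.85 0.35 0 1;0 0 0 0.85 0.35 0 1;0 0 0 0.85 0.35 0 1;0 0 0 0.85 0.35 0 1;0 0 0 0.85 0.35 0 1;0 0 0 0 0 0 1;0 0 0 0 0 0 1;0 0 0 0 0 0 1")

```text
time: 9.33
tool_pos: [0.6227, 0.2242, 0.1825]
ee_rot: [-3.137, 0.002, 1.502]
wrist_force: [-0.2, -0.1, 0.3]
grip_width: 0.0855
```

Run:
```python
from go import *
delta([.640,.255,.10],TB)
```

```text
t 9.33 pos [0.6227 0.2242 0.1825] rotdeg [-1.7972e+02  1.2000e-01  8.6050e+01] F [-0.2 -0.1  0.3] w 0.0855
 turn(tool) [-0.28  0.12  0.05]  shift after turn (units) [0.798 0.377 2.062]
```

carry_out(moves="0 0 0 0.8 0.38 0 1;0 0 0 0 0 0.7 1;0 0 0 0 0 0.7 1;0 0 0 0 0 0.66 1;0 0 0 0 0 0 1;0 0 0 0 0 0 1")

```text
time: 9.83
tool_pos: [0.6392, 0.2535, 0.1002]
ee_rot: [-3.135, 0.003, 1.5]
wrist_force: [-0.0, -0.5, 0.7]
grip_width: 0.0851
```

```bash
python3 look.py g1 130 170 220 130;python3 - <<'E'
from go import *
delta([.640,.255,.017],TB)
E
```

```text
9.8333 [0.6392 0.2535 0.1002] [-0.  -0.5  0.7] 0.08514323314920313
top bar tip cradle x 0.0121 y 0.0616
side bar tip cradle x 0.0102 y 0.0588
t 9.93 pos [0.6428 0.2549 0.1048] rotdeg [ 1.7989e+02 -3.0000e-02  8.5940e+01] F [0.4 0.6 0.4] w 0.0856
 turn(tool) [ 0.11 -0.03 -0.06]  shift after turn (units) [-2.000e-03 -6.900e-02  2.194e+00]
```

View pics/g1.png

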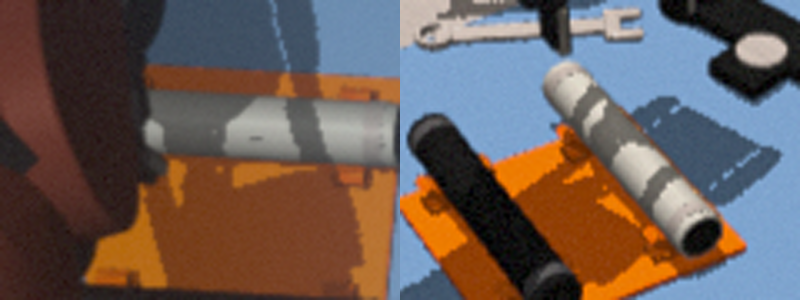

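carry_out(moves="0 0 0 0 0 0 1;0 0 0 0 0 0 1;0 0 0 0 0 0 1")

```text
time: 10.18
tool_pos: [0.6432, 0.2559, 0.1054]
ee_rot: [3.138, -0.001, 1.501]
wrist_force: [-0.9, 0.0, 0.1]
grip_width: 0.0852
```

Run:
```python
from go import *
delta([.640,.255,.017],TB)
t=ctrl.capture("top");s=ctrl.capture("side")
cv2.imwrite("pics/full.png",t["img"][:,:,::-1]);cv2.imwrite("pics/fulls.png",s["img"][:,:,::-1])
delta([.640,.255,.017],TB)
```

```text
t 10.18 pos [0.6432 0.2559 0.1054] rotdeg [ 1.7981e+02 -7.0000e-02  8.6010e+01] F [-0.9  0.   0.1] w 0.0852
 turn(tool) [ 0.19 -0.07  0.01]  shift after turn (units) [-0.028 -0.078  2.209]
t 10.28 pos [0.6425 0.2559 0.1044] rotdeg [ 1.7989e+02 -4.0000e-02  8.6020e+01] F [ 0.5 -0.3  1.3] w 0.0856
 turn(tool) [ 0.11 -0.04  0.02]  shift after turn (units) [-0.026 -0.062  2.185]
```

View pics/fulls.png

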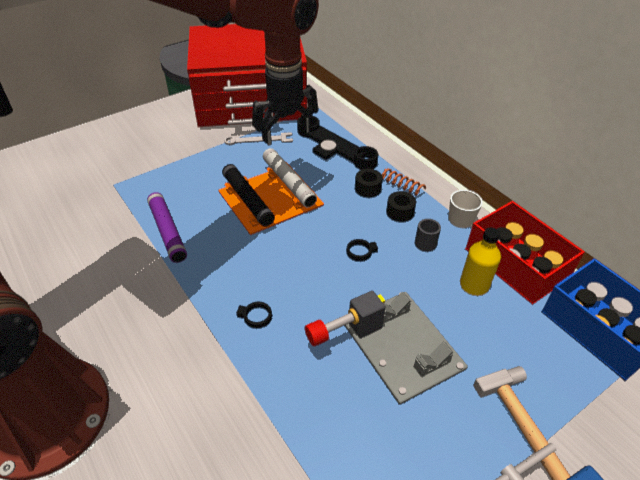

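View pics/full.png

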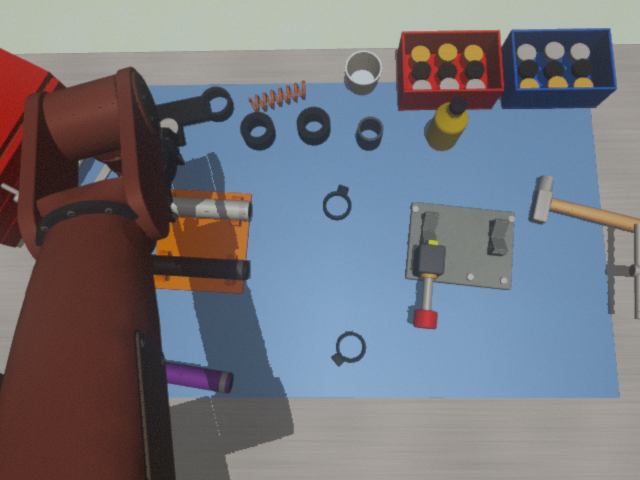

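carry_out(moves="0 0 0 -0.02 -0.07 0.3 1;0 0 0 0 0 0.4 1;0 0 0 0 0 0.4 1;0 0 0 0 0 0.4 1;0 0 0 0 0 0.3 1;0 0 0 0 0 0.2 1;0 0 0 0 0 0 1;0 0 0 0 0 0 1;0 0 0 0 0 0 1;0 0 0 0 0 0 1")

```text
time: 11.12
tool_pos: [0.6402, 0.2554, 0.0246]
ee_rot: [3.139, -0.001, 1.501]
wrist_force: [-0.0, -0.1, -0.1]
grip_width: 0.0856
```

```bash
python3 look.py g2 130 170 220 110;python3 - <<'E'
from go import *
delta([.640,.255,.017],TB)
E
```

```text
11.1167 [0.6402 0.2554 0.0246] [-0.  -0.1 -0.1] 0.08560007261465226
top bar tip cradle x 0.0121 y 0.0616
side bar tip cradle x 0.0102 y 0.0588
t 11.22 pos [0.64   0.2553 0.0245] rotdeg [ 1.7988e+02 -4.0000e-02  8.6010e+01] F [ 0.6  0.7 -0.8] w 0.0852
 turn(tool) [ 0.12 -0.04  0.01]  shift after turn (units) [-0.008 -0.     0.187]
```

View pics/g2.png

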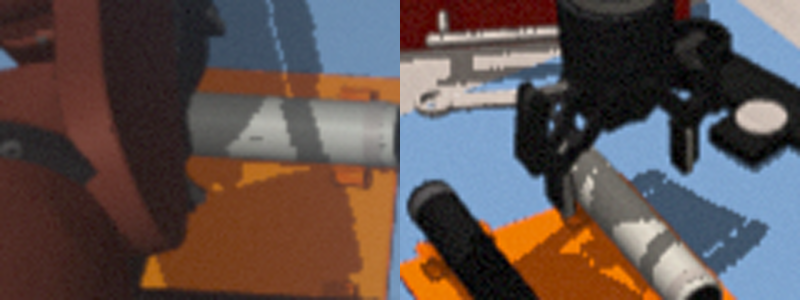

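carry_out(moves="0 0 0 0 0 0.1 1;0 0 0 0 0 0.08 1;0 0 0 0 0 0 1;0 0 0 0 0 0 0.3;0 0 0 0 0 0 0.1;0 0 0 0 0 0 0;0 0 0 0 0 0 -0.1;0 0 0 0 0 0 -0.2;0 0 0 0 0 0 -0.3;0 0 0 0 0 0 -0.4", force=30)

```text
time: 12.05
tool_pos: [0.6405, 0.2551, 0.0169]
ee_rot: [3.139, -0.001, 1.501]
wrist_force: [2.3, -0.7, 1.2]
grip_width: 0.0314
```

carry_out(moves="0 0 0 0 0 0 -0.6;0 0 0 0 0 0 -1;0 0 0 0 0 0 -1;0 0 0 0 0 0 -1;0 0 0 0 0 0 -1;0 0 0 0 0 0 -1")

```text
time: 12.55
tool_pos: [0.6404, 0.2551, 0.0168]
ee_rot: [3.139, -0.001, 1.501]
wrist_force: [3.7, -1.9, 3.0]
grip_width: 0.0317
```

carry_out(moves="0 0 0 0 0 -0.1 -1;0 0 0 0 0 -0.2 -1;0 0 0 0 0 -0.2 -1;0 0 0 0 0 -0.2 -1;0 0 0 0 0 -0.1 -1;0 0 0 0 0 0 -1;0 0 0 0 0 0 -1;0 0 0 0 0 0 -1;0 0 0 0 0 0 -1")

```text
time: 13.3
tool_pos: [0.6384, 0.2549, 0.0472]
ee_rot: [-3.14, 0.0, 1.501]
wrist_force: [0.4, 0.3, -2.3]
grip_width: 0.0313
```

```bash
python3 look.py g3 150 150 220 110; python3 -c "
from plant import ctrl;print(ctrl.observe()['ft_torque'])"
```

```text
13.3 [0.6384 0.2549 0.0472] [ 0.4  0.3 -2.3] 0.031274042128250946
top bar tip cradle x 0.0121 y 0.0616
side bar tip cradle x 0.0102 y 0.0588
[ 0.00837307 -0.05891185  0.02661416]
```

View pics/g3.png

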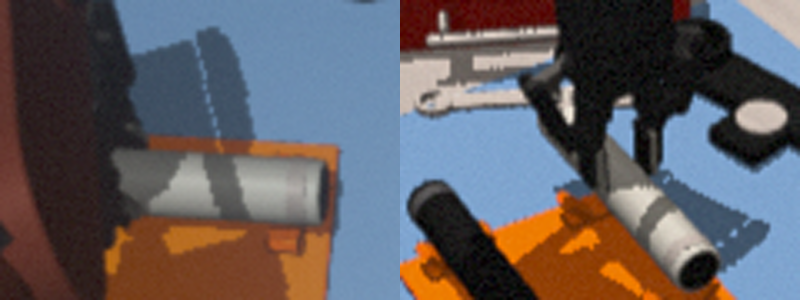

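carry_out(moves="0 0 0 0 0 -0.2 -1;0 0 0 0 0 -0.4 -1;0 0 0 0 0 -0.5 -1;0 0 0 0 0 -0.5 -1;0 0 0 0 0 -0.5 -1;0 0 0 0 0 -0.5 -1;0 0 0 0 0 -0.3 -1;0 0 0 0 0 -0.1 -1;0 0 0 0 0 0 -1;0 0 0 0 0 0 -1")

```text
time: 14.23
tool_pos: [0.6384, 0.2549, 0.167]
ee_rot: [-3.14, 0.0, 1.501]
wrist_force: [0.2, 0.2, -2.6]
grip_width: 0.0313
```

Run:
```python
from go import *
delta([*cr(.04,0),.14],ST)
```

```text
t 14.23 pos [0.6384 0.2549 0.167 ] rotdeg [-1.7993e+02  3.0000e-02  8.6010e+01] F [ 0.2  0.2 -2.6] w 0.0313
 turn(tool) [-0.07  0.03  2.51]  shift after turn (units) [-12.34    0.142   0.676]
```

carry_out(moves="0 0 1.25 0 0 0 -1;0 0 1.25 0 0 0 -1;0 0 0 -0.2 0 0 -1;0 0 0 -0.4 0 0 -1;0 0 0 -0.6 0 0 -1;0 0 0 -0.7 0 0 -1;0 0 0 -0.7 0 0 -1;0 0 0 -0.7 0 0 -1;0 0 0 -0.7 0 0 -1;0 0 0 -0.7 0 0 -1")

```text
time: 15.07
tool_pos: [0.6168, 0.0655, 0.1676]
ee_rot: [-3.141, 0.001, 1.457]
wrist_force: [-0.1, -0.9, -2.4]
grip_width: 0.0315
```

carry_out(moves="0 0 0 -0.7 0 0 -1;0 0 0 -0.7 0 0 -1;0 0 0 -0.7 0 0 -1;0 0 0 -0.7 0 0 -1;0 0 0 -0.7 0 0 -1;0 0 0 -0.7 0 0 -1;0 0 0 -0.7 0 0 -1;0 0 0 -0.7 0 0 -1;0 0 0 -0.7 0 0 -1;0 0 0 -0.6 0 0 -1")

```text
time: 15.9
tool_pos: [0.5849, -0.2091, 0.1677]
ee_rot: [-3.141, 0.001, 1.456]
wrist_force: [1.2, 0.3, -2.6]
grip_width: 0.0318
```

carry_out(moves="0 0 0 -0.5 0 0 -1;0 0 0 -0.25 0.1 0 -1;0 0 0 -0.1 0.04 0 -1;0 0 0 0 0 0 -1;0 0 0 0 0 0 -1;0 0 0 0 0 0 -1;0 0 0 0 0 0 -1;0 0 0 0 0 0 -1")

```text
time: 16.57
tool_pos: [0.5885, -0.2392, 0.1679]
ee_rot: [-3.141, -0.0, 1.459]
wrist_force: [0.2, 0.1, -2.8]
grip_width: 0.0312
```

```bash
python3 look.py s1 400 190 330 240
python3 - <<'E'
from go import *
delta([*cr(.04,0),.14],ST)
E
```

```text
16.5667 [ 0.5885 -0.2392  0.1679] [ 0.2  0.1 -2.8] 0.031152968524029694
top bar tip cradle x 0.0121 y 0.0615
side bar tip cradle x 0.0105 y 0.0582
t 16.67 pos [ 0.5885 -0.2396  0.1679] rotdeg [-179.99   -0.     83.58] F [-0.2 -0.4 -2.7] w 0.0316
 turn(tool) [-0.01 -0.    0.08]  shift after turn (units) [ 0.083 -0.017  0.698]
```

View pics/s1.png

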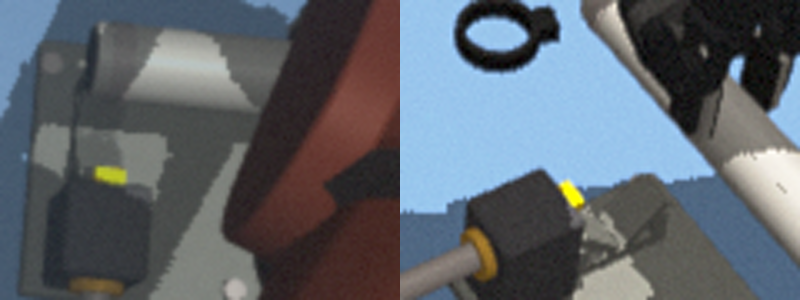

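carry_out(moves="0 0 0 0.08 -0.02 0.2 -1;0 0 0 0 0 0.4 -1;0 0 0 0 0 0.4 -1;0 0 0 0 0 0.4 -1;0 0 0 0 0 0.4 -1;0 0 0 0 0 0.4 -1;0 0 0 0 0 0.3 -1;0 0 0 0 0 0.15 -1;0 0 0 0 0 0 -1;0 0 0 0 0 0 -1")

```text
time: 17.5
tool_pos: [0.5879, -0.237, 0.0618]
ee_rot: [-3.141, -0.0, 1.458]
wrist_force: [0.1, -0.1, -2.1]
grip_width: 0.0316
```

```bash
python3 look.py s2 400 190 330 240
python3 - <<'E'
from go import *
delta([*cr(.04,0),.0308],ST)
t=ctrl.capture("top");s=ctrl.capture("side")
cv2.imwrite("pics/s2f.png",np.hstack([cv2.resize(x["img"][170:350,a:a+180,::-1],(400,400)) for x,a in((t,380),(s,310))]))
E
```

```text
17.5 [ 0.5879 -0.237   0.0618] [ 0.1 -0.1 -2.1] 0.031559287620299775
top bar tip cradle x 0.012 y 0.0613
side bar tip cradle x 0.0101 y 0.058
t 17.6 pos [ 0.589  -0.2377  0.0633] rotdeg [1.7986e+02 6.0000e-02 8.3520e+01] F [-0.6  0.1 -1.9] w 0.0315
 turn(tool) [0.14 0.06 0.02]  shift after turn (units) [ 0.034 -0.024  0.811]
```

View pics/s2f.png

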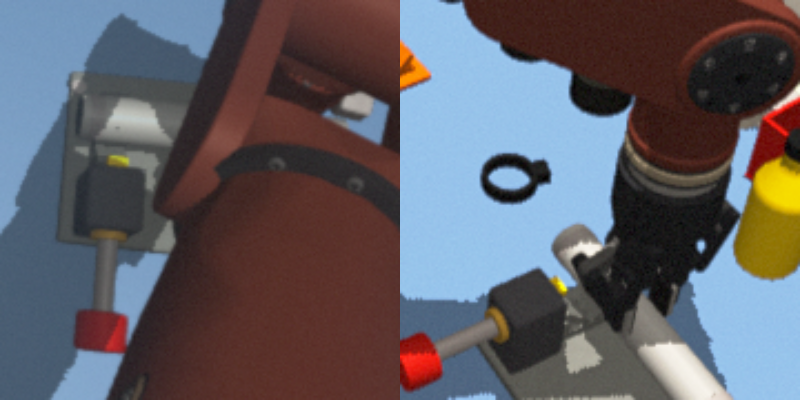

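Run:
```python
from go import *
t=ctrl.capture("top");s=ctrl.capture("side")
for px in((416,215),(416,224),(416,233),(436,224)): print(px,((onz(t,[px],.082)[0,:2]-O)@np.c_[ex,ey]).round(4))
# expected silhouette centreline pixel at y=.09 for cradle x=.04
z=ctrl.observe()["tool_pos"][2]+.019
print(proj(t,[[*cr(.04,.1),z],[*cr(.04,.07),z],[*cr(.058,.09),z],[*cr(.022,.09),z]]).round(1))
img=cv2.resize(t["img"][190:260,400:493,::-1],(797,600),interpolation=cv2.INTER_CUBIC)
for q in proj(t,[[*cr(.04+.018*np.cos(a),.1),z+.018*np.sin(a)] for a in np.linspace(0,6,12)]): cv2.circle(img,tuple(int(v) for v in (q-[400,190])*8.57),4,(0,0,255),-1)
cv2.imwrite("pics/s3.png",img)
```

```text
(416, 215) [0.0527 0.0936]
(416, 224) [0.037  0.0923]
(416, 233) [0.0213 0.0911]
(436, 224) [0.0406 0.0585]
[[411.7 221.8]
 [429.2 223.6]
 [418.3 212.2]
 [416.7 232.7]]
```

View pics/s3.png

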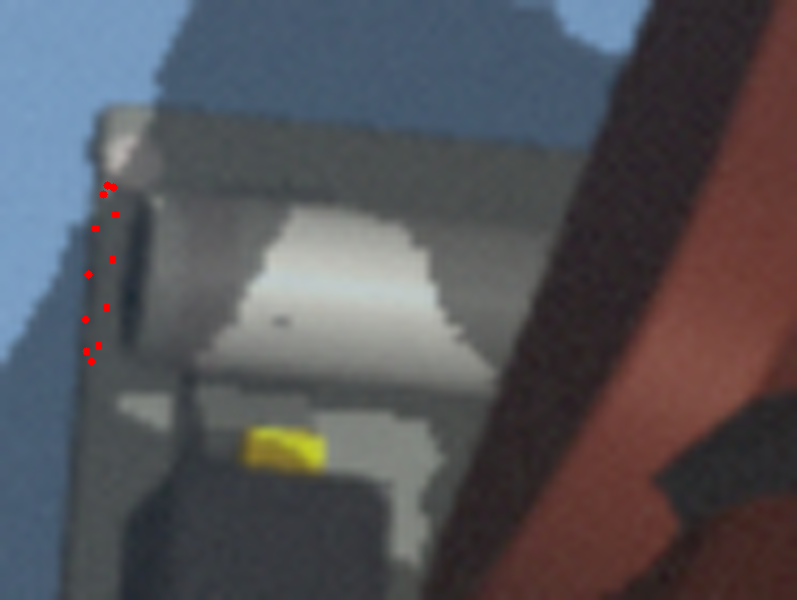

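The tube end sits about 7 mm short along y, and the offset across is fine. I'll shift +7 mm along it and lower slowly.

carry_out(moves="0 0 0 0.1 0 0 -1;0 0 0 0.1 -0.02 0.05 -1;0 0 0 0 0 0.15 -1;0 0 0 0 0 0.15 -1;0 0 0 0 0 0.15 -1;0 0 0 0 0 0.12 -1;0 0 0 0 0 0.08 -1;0 0 0 0 0 0.03 -1;0 0 0 0 0 0 -1;0 0 0 0 0 0 -1")

```text
time: 18.63
tool_pos: [0.588, -0.2292, 0.0326]
ee_rot: [-3.142, 0.0, 1.458]
wrist_force: [-0.1, 0.3, -2.2]
grip_width: 0.0315
```

Run:
```python
from go import *
delta([*cr(.04,0.007),.0308],ST)
```

```text
t 18.63 pos [ 0.588  -0.2292  0.0326] rotdeg [-180.      0.     83.51] F [-0.1  0.3 -2.2] w 0.0315
 turn(tool) [-0.    0.    0.01]  shift after turn (units) [0.002 0.024 0.046]
```

carry_out(moves="0 0 0 0 0 0.02 -1;0 0 0 0 0 0.015 -1;0 0 0 0 0 0 -1;0 0 0 0 0 0 -1")

```text
time: 18.97
tool_pos: [0.5887, -0.2294, 0.0319]
ee_rot: [3.14, 0.001, 1.458]
wrist_force: [1.5, -0.3, -0.4]
grip_width: 0.0314
```

carry_out(moves="0 0 0 0 0 0.015 -1;0 0 0 0 0 0.015 -1;0 0 0 0 0 0 -1;0 0 0 0 0 0 -1")

```text
time: 19.3
tool_pos: [0.5893, -0.2296, 0.0312]
ee_rot: [3.139, 0.001, 1.458]
wrist_force: [1.3, -0.3, 5.2]
grip_width: 0.0314
```

Contact is light, about 8 N on the saddles. Releasing gradually.

carry_out(moves="0 0 0 0 0 0 -0.2;0 0 0 0 0 0 -0.15;0 0 0 0 0 0 -0.1;0 0 0 0 0 0 0;0 0 0 0 0 0 0.3;0 0 0 0 0 0 0.6;0 0 0 0 0 0 1;0 0 0 0 0 0 1;0 0 0 0 0 0 1;0 0 0 0 0 0 1")

```text
time: 20.13
tool_pos: [0.5879, -0.229, 0.03]
ee_rot: [-3.141, -0.0, 1.458]
wrist_force: [0.2, -0.9, 0.6]
grip_width: 0.0851
```

```bash
python3 look.py s4 400 190 360 250
python3 - <<'E'
from go import *
delta([*cr(.04,0.007),.18],ST)
E
```

```text
20.1333 [ 0.5879 -0.229   0.03  ] [ 0.2 -0.9  0.6] 0.08514542134851158
top bar tip cradle x 0.0121 y 0.0615
side bar tip cradle x 0.0063 y 0.0649
t 20.23 pos [ 0.588  -0.2291  0.0301] rotdeg [180.     0.    83.51] F [0.2 0.1 0.2] w 0.0853
 turn(tool) [0.   0.   0.01]  shift after turn (units) [-1.000e-03  2.400e-02 -3.747e+00]
```

View pics/s4.png

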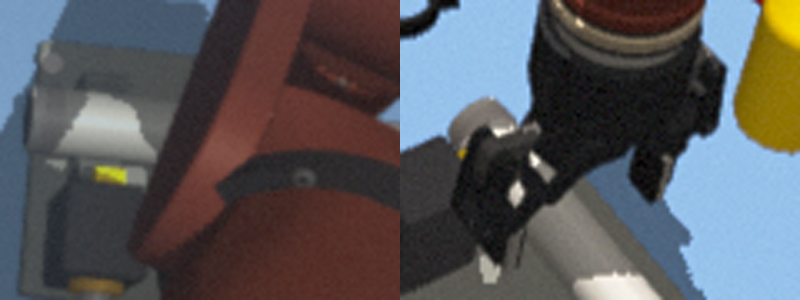

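Released. Raising straight up slowly, then checking that the tube is seated.

carry_out(moves="0 0 0 0 0 -0.2 1;0 0 0 0 0 -0.4 1;0 0 0 0 0 -0.6 1;0 0 0 0 0 -0.8 1;0 0 0 0 0 -0.8 1;0 0 0 0 0 -0.6 1;0 0 0 0 0 -0.3 1;0 0 0 -1 0 0 1;0 0 0 0 0 0 1;0 0 0 0 0 0 1")

```text
time: 21.07
tool_pos: [0.5829, -0.2702, 0.178]
ee_rot: [-3.141, 0.0, 1.455]
wrist_force: [0.3, -0.6, -0.4]
grip_width: 0.0852
```

Run:
```python
from go import *
t=ctrl.capture("top");s=ctrl.capture("side")
out=[]
for c,x0,y0,w,h in((t,390,190,140,105),(s,340,230,160,120)):
    im=cv2.resize(c["img"][y0:y0+h,x0:x0+w,::-1],(400,300),interpolation=cv2.INTER_CUBIC)
    for y in(.1,-.1):
        for a in np.linspace(0,6,12):
            q=(proj(c,[[*cr(.04+.018*np.cos(a),y),.05+.018*np.sin(a)]])[0]-[x0,y0])*400/w
            cv2.circle(im,tuple(int(v) for v in q),2,(0,0,255),-1)
    out.append(im)
cv2.imwrite("pics/s5.png",np.hstack(out))
delta([*cr(-.122,.062),.18],KN-180)
```

```text
t 21.17 pos [ 0.5827 -0.2684  0.177 ] rotdeg [-1.7989e+02 -8.0000e-02  8.3480e+01] F [-0.2 -0.6  0.3] w 0.0853
 turn(tool) [-1.500e-01  3.000e-02  8.998e+01]  shift after turn (units) [-4.005 -2.365 -0.075]
```

View pics/s5.png

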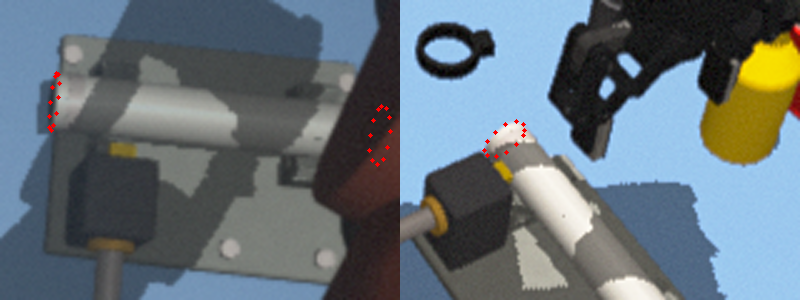

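Seated: the drawn seat-end circle falls on the tube's end in both views, within about 2–3 mm. Going back to the knob.

carry_out(moves="0 0 7 0 0 0 1;0 0 7 0 0 0 1;0 0 7 0 0 0 1;0 0 7 0 0 0 1;0 0 7 0 0 0 1;0 0 7 0 0 0 1;0 0 7 0 0 0 1;0 0 7 0 0 0 1;0 0 7 0 0 0 1;0 0 7 0 0 0 1")

```text
time: 22.0
tool_pos: [0.583, -0.2673, 0.1769]
ee_rot: [-3.14, 0.001, 0.231]
wrist_force: [0.1, 0.1, 0.0]
grip_width: 0.0852
```

carry_out(moves="0 0 7 0 0 0 1;0 0 7 0 0 0 1;0 0 6 0 0 0 1;0 0 0 -0.5 -0.3 0 1;0 0 0 -0.8 -0.47 0 1;0 0 0 -0.8 -0.47 0 1;0 0 0 -0.8 -0.47 0 1;0 0 0 -0.7 -0.4 0 1;0 0 0 -0.4 -0.25 0 1;0 0 0 0 0 0 1")

```text
time: 22.83
tool_pos: [0.4314, -0.1532, 0.1763]
ee_rot: [-3.139, 0.005, -0.111]
wrist_force: [0.1, -0.6, -0.6]
grip_width: 0.0858
```

carry_out(moves="0 0 0 0 0 0 1;0 0 0 0 0 0 1;0 0 0 0 0 0 1;0 0 0 0 0 0 1")

```text
time: 23.17
tool_pos: [0.4361, -0.1575, 0.1782]
ee_rot: [3.141, -0.0, -0.113]
wrist_force: [-1.5, -0.1, 0.3]
grip_width: 0.0858
```

```bash
python3 - <<'E'
from go import *
delta([*cr(-.122,.062),.041],KN-180)
E
python3 look.py k7 385 235 290 260
```

```text
t 23.17 pos [ 0.4361 -0.1575  0.1782] rotdeg [ 1.7999e+02 -1.0000e-02 -6.5000e+00] F [-1.5 -0.1  0.3] w 0.0858
 turn(tool) [ 0.01 -0.01  0.  ]  shift after turn (units) [-0.049 -0.027  3.43 ]
23.1667 [ 0.4361 -0.1575  0.1782] [-1.5 -0.1  0.3] 0.08576952926466062
top bar tip cradle x 0.0121 y 0.0616
side bar tip cradle x 0.0112 y 0.0597
```

View pics/k7.png

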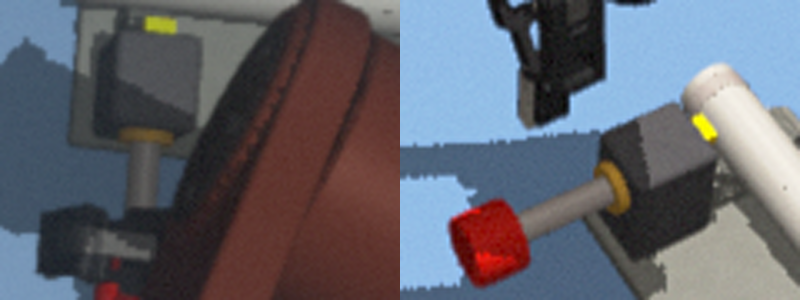

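carry_out(moves="0 0 0 -0.05 -0.03 0.3 1;0 0 0 0 0 0.6 1;0 0 0 0 0 0.6 1;0 0 0 0 0 0.6 1;0 0 0 0 0 0.6 1;0 0 0 0 0 0.4 1;0 0 0 0 0 0.2 1;0 0 0 0 0 0.13 1;0 0 0 0 0 0 1;0 0 0 0 0 0 1")

```text
time: 24.1
tool_pos: [0.4339, -0.1559, 0.0413]
ee_rot: [3.141, -0.001, -0.113]
wrist_force: [0.7, -0.6, 0.4]
grip_width: 0.0854
```

carry_out(moves="0 0 0 0 0 0 -1;0 0 0 0 0 0 -1;0 0 0 0 0 0 -1;0 0 0 0 0 0 -1;0 0 0 0 0 0 -1;0 0 0 0 0 0 -1;0 0 0 0 0 0 -1;0 0 0 0 0 0 -1;0 0 0 0 0 0 -1;0 0 0 0 0 0 -1", force=60)

```text
time: 24.93
tool_pos: [0.4344, -0.1566, 0.0422]
ee_rot: [3.14, -0.002, -0.113]
wrist_force: [-1.5, -1.6, 5.8]
grip_width: 0.0327
```

```bash
python3 look.py k8 385 235 290 260
```

```text
24.9333 [ 0.4344 -0.1566  0.0422] [-1.5 -1.6  5.8] 0.032693593905812765
top bar tip cradle x 0.0128 y 0.0616
side bar tip cradle x 0.0115 y 0.0596
```

View pics/k8.png

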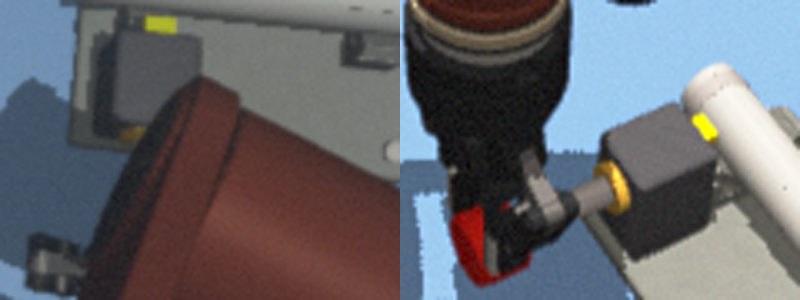

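carry_out(moves="0 0 0 0.1 0 0 -1;0 0 0 0.1 0 0 -1;0 0 0 0.1 0 0 -1;0 0 0 0.1 0 0 -1;0 0 0 0.1 0 0 -1;0 0 0 0 0 0 -1;0 0 0 0 0 0 -1")

```text
time: 25.62
tool_pos: [0.4549, -0.159, 0.0423]
ee_rot: [3.14, -0.003, -0.113]
wrist_force: [-0.1, -2.0, 6.4]
grip_width: 0.0329
```

```bash
python3 look.py k9 385 215 310 260
```

```text
25.6167 [ 0.4549 -0.159   0.0423] [-0.1 -2.   6.4] 0.03288919530820059
top bar tip cradle x 0.0321 y 0.0615
side bar tip cradle x 0.0314 y 0.0593
```

View pics/k9.png

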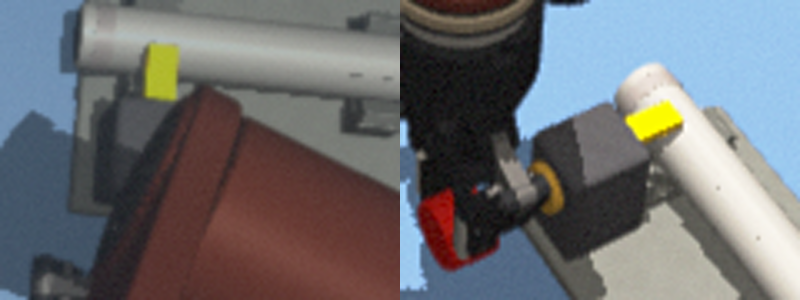

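The bar is sliding over the tube. The tip is at 0.032 and home is 0.054, so about 22 mm is left.

carry_out(moves="0 0 0 0.1 0 0 -1;0 0 0 0.1 0 0 -1;0 0 0 0.1 0 0 -1;0 0 0 0.1 0 0 -1;0 0 0 0.08 0 0 -1;0 0 0 0.04 0 0 -1;0 0 0 0 0 0 -1;0 0 0 0 0 0 -1")

```text
time: 26.38
tool_pos: [0.4752, -0.1613, 0.0422]
ee_rot: [3.14, -0.003, -0.113]
wrist_force: [-0.2, -2.6, 6.4]
grip_width: 0.0331
```

```bash
python3 look.py k10 385 205 310 260
```

```text
26.3833 [ 0.4752 -0.1613  0.0422] [-0.2 -2.6  6.4] 0.03310291536695937
top bar tip cradle x 0.0533 y 0.0633
side bar tip cradle x 0.0517 y 0.0591
```

carry_out(moves="0 0 0 0.03 0 0 -1;0 0 0 0.03 0 0 -1;0 0 0 0 0 0 -1;0 0 0 0 0 0 -1")

```text
time: 26.82
tool_pos: [0.4751, -0.1613, 0.0422]
ee_rot: [3.14, 0.003, -0.112]
wrist_force: [-7.0, -1.8, 11.0]
grip_width: 0.0326
```

```bash
python3 look.py k11 385 205 310 260
```

```text
26.8167 [ 0.4751 -0.1613  0.0422] [-7.  -1.8 11. ] 0.03264043212001193
top bar tip cradle x 0.0533 y 0.0634
side bar tip cradle x 0.0517 y 0.0591
```

The end stop is felt: -7 N with no motion, so the knob is home. Releasing and withdrawing.

carry_out(moves="0 0 0 -0.04 0 0 -1;0 0 0 0 0 0 -1;0 0 0 0 0 0 1;0 0 0 0 0 0 1;0 0 0 0 0 0 1;0 0 0 0 0 0 1;0 0 0 0 0 0 1;0 0 0 0 0 0 1;0 0 0 0 0 0 1;0 0 0 0 0 0 1")

```text
time: 27.75
tool_pos: [0.4746, -0.1601, 0.0408]
ee_rot: [-3.141, 0.0, -0.113]
wrist_force: [-1.2, 0.0, 0.2]
grip_width: 0.0855
```

carry_out(moves="0 0 0 0 0 -0.3 1;0 0 0 0 0 -0.6 1;0 0 0 0 0 -0.9 1;0 0 0 0 0 -0.9 1;0 0 0 0 0 -0.8 1;0 0 0 -0.9 0 0 1;0 0 0 -0.8 0 0 1;0 0 0 0 0 0 1;0 0 0 0 0 0 1;0 0 0 0 0 0 1")

```text
time: 28.58
tool_pos: [0.4077, -0.1528, 0.1818]
ee_rot: [3.141, -0.002, -0.114]
wrist_force: [0.7, -1.4, 0.4]
grip_width: 0.0855
```

```bash
python3 look.py k12 390 200 320 260
python3 - <<'E'
from go import *
t=ctrl.capture("top");cv2.imwrite("pics/endt.png",t["img"][:,:,::-1])
E
```

```text
28.5833 [ 0.4077 -0.1528  0.1818] [ 0.7 -1.4  0.4] 0.08548729175950565
top bar tip cradle x 0.0533 y 0.0616
side bar tip cradle x 0.0517 y 0.0591
```

View pics/k12.png

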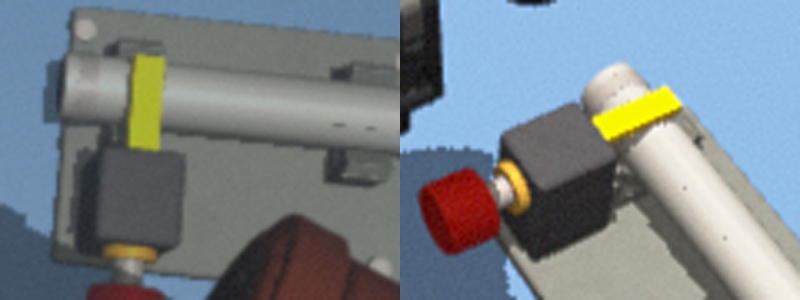

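View pics/endt.png

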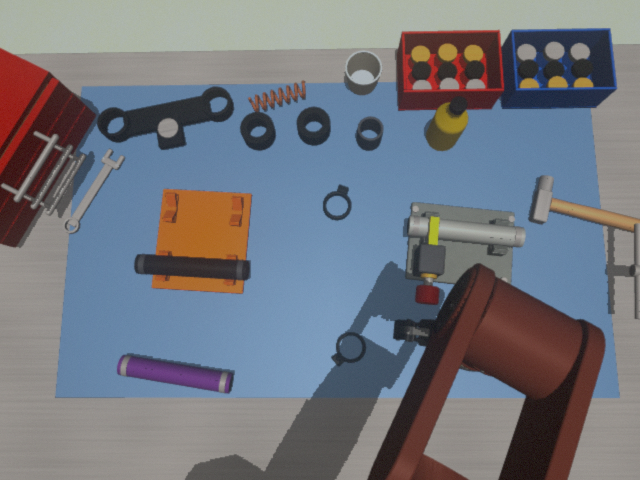

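Run:
```python
from go import *
t=ctrl.capture("top")
print([((onz(t,[p],.05)[0,:2]-O)@np.c_[ex,ey]).round(4) for p in((410,226),(523,237))])
print(ctrl.observe()["wrist_force"].round(1)); print(ctrl.close_job())
```

```text
[array([0.0395, 0.0982]), array([ 0.0407, -0.1   ])]
[-0.1  0.5 -0.7]
the job is handed in; nothing more can be done
None
```

The silver tube is in both V-saddles, let go, with the red knob pushed home and the yellow bar over it. I handed the job in at about 29 s of the 64 s allowed, and no verdict was reported.

I pulled the knob to its detent first. Then I lifted the tube at 30 N grip, set it down with about 8 N on the saddles and released it. Pushing the knob home came last.

**Last checks**
- **Tube:** from the top view its centre is within about 1 mm of the seat both across and along, and its axis is within 0.01 rad of the saddles' line. Height was only checked by eye, by how a drawn seat outline fell on the tube's end.
- **Knob:** at the end the bar tip read 0.0533 m from the top camera and 0.0517 m from the side camera. Home is 0.054 m, so that is 1 to 2 mm short, about the calibration error. The push met the end stop at 7 N with no further motion.
- **Other parts:** in the last top picture the black tube, collars, bumper rings, bushing and bottle are where they started. The gripper is clear of everything.

**Disagreements**
- **Grip width:** the reading was 4 to 8 mm under the true diameters, 32 mm on the 40 mm knob and 31 mm on the 36 mm tube. The grasps held all the same.
- **Tube along its length:** it sat about 7 mm off in the gripper, so I shifted it before lowering.

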